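# Find the lined bottle shell by weight and show its base weld to the camera

### The job

One of the three identical-looking steel bottle shells in the holder block already has its inner flask welded in and is clearly the heaviest: find it by feeling their weights, raising a shell only a little so that the bare ones never come right out of their nests and end fully seated again. Draw the heavy one out, tip it, and hold it raised in the gripper with its base turned squarely to the inspection camera, centred on the lens and about 100 mm in front of it. Finish while still holding it there, still and touching nothing else, with the loose things on the table left where they are and the camera not bumped.

Things in the scene. Friction and masses are not known exactly. Their poses are not given: they have to be found in the camera images.
- pallet: fixed grey holder block, 100 x 320 x 40 mm high, with three round nests in a row along its y axis, at y = -110, 0 and +110 mm; each nest is 57 mm wide and 25 mm deep, its floor 15 mm above the table, so a seated bottle shell has its base 15 mm up and stands with 2.5 mm play all round. Origin at the centre of the underside, z up.
- shell_1: closed steel bottle shell, barrel 52 mm diameter up to 112 mm, cone to a 38 mm neck at 124 mm, flat black plug, 138 mm tall. Origin at the centre of its underside (base), z from base to neck. All three look the same: two are bare (140 to 180 g each), one has the inner flask (400 to 530 g), in any of the nests. Starts upright, base down, in a nest of the pallet.
- shell_2: closed steel bottle shell, barrel 52 mm diameter up to 112 mm, cone to a 38 mm neck at 124 mm, flat black plug, 138 mm tall. Origin at the centre of its underside (base), z from base to neck. All three look the same: two are bare (140 to 180 g each), one has the inner flask (400 to 530 g), in any of the nests. Starts upright, base down, in a nest of the pallet.
- shell_3: closed steel bottle shell, barrel 52 mm diameter up to 112 mm, cone to a 38 mm neck at 124 mm, flat black plug, 138 mm tall. Origin at the centre of its underside (base), z from base to neck. All three look the same: two are bare (140 to 180 g each), one has the inner flask (400 to 530 g), in any of the nests. Starts upright, base down, in a nest of the pallet.
- camera: fixed inspection camera: short black barrel with a white ring light 80 mm across, on a low stand to the left of the bottles, looking up at 45 degrees and to the right, across the table. Origin at the centre of the lens front, 100 mm above the table; z axis is the line of sight, pointing out of the lens (45 degrees up); y axis is level, x axis completes the frame.
- stand: the camera's fixed stand, carrying the camera: foot plate 100 x 110 x 12 mm and a short post. Origin on the table straight below the centre of the lens; the camera looks up along the stand's -x side.
- disc_1: loose bystander: stainless end disc, 72 mm diameter, 7 mm thick, lying flat; origin at the centre of its underside
- disc_2: loose bystander: stainless end disc, 72 mm diameter, 7 mm thick, lying flat; origin at the centre of its underside
- disc_3: loose bystander: stainless end disc, 72 mm diameter, 7 mm thick, lying flat; origin at the centre of its underside
- wrench: loose bystander: steel wrench about 180 mm long lying along its x axis; origin under its middle
- brush: loose bystander: hand brush about 200 mm long lying along its x axis; origin under its middle
- spray: loose bystander: white can, 60 mm diameter, 130 mm tall; origin at the centre of its underside
- plug_gauge: loose bystander: dark steel plug gauge standing upright, foot 44 mm diameter, thin stem, 80 mm tall; origin at the centre of its underside
Not all that is in view belongs to the job. There is more than one size of the stand; the one meant has the size given above.

How it is judged:
On the way:
1. the heavy bottle shell is drawn clear of its nest in the gripper (z of shell_2 in the frame of pallet above 0.045 m and contact force between shell_2 and the fingers above 1 N), for 0.1 s.
At the end, for the whole second after the job is handed in: Heavy shell held, still, touching only the fingers, base over 100 mm up, axis within 0.2 rad of the line of sight, base towards the lens, its centre within 25 mm of that line in x and y and 60 to 140 mm from the lens; both bare ones seated upright, not held (angle between the z axis of shell_2 and the z axis of camera, either way round below 0.2 rad and angle between shell_2's own z axis and vertical below 1.1 rad and x of shell_2 in the frame of camera between -0.025 and 0.025 m and y of shell_2 in the frame of camera between -0.025 and 0.025 m and z of shell_2 in the frame of camera between 0.06 and 0.14 m and height (world z) of shell_2 above 0.1 m and linear speed of shell_2 below 0.03 m/s and angular speed of shell_2 below 0.2 rad/s and contact force between shell_2 and the fingers above 2 N and contact force between shell_2 and pallet below 0.2 N and contact force between shell_2 and stand below 0.2 N and contact force between shell_2 and shell_1 below 0.2 N and contact force between shell_2 and shell_3 below 0.2 N and contact force between shell_2 and disc_1 below 0.2 N and contact force between shell_2 and disc_2 below 0.2 N and contact force between shell_2 and disc_3 below 0.2 N and contact force between shell_2 and wrench below 0.2 N and contact force between shell_2 and brush below 0.2 N and contact force between shell_2 and spray below 0.2 N and contact force between shell_2 and plug_gauge below 0.2 N and z of each of shell_1, shell_3 in the frame of pallet below 0.019 m and angle between each of shell_1, shell_3's own z axis and vertical below 0.1 rad and contact force between each of shell_1, shell_3 and the fingers below 0.2 N); the arm keeps its last pose, push and grip.
It fails at once if a bare bottle shell is lifted right out of its nest (z of any of shell_1, shell_3 in the frame of pallet above 0.042 m).
It fails at once if a bystander is moved by more than 30 mm (distance of any of disc_1, disc_2, disc_3, wrench, brush, spray, plug_gauge from where it was at the start of the episode above 0.03 m).
It fails at once if something is pressed hard against the inspection camera (contact force between stand and the arm above 10 N or contact force between stand and the fingers above 10 N or contact force between stand and shell_2 above 10 N).
It also fails if it takes over 56 s, if anything falls off the work surface, if the arm or the gripper's body presses on something with over 40 N, if the wrist force passes 120 N, or if a joint passes its speed limit or range.

### The arm

A 6-joint arm with a two-finger parallel gripper is mounted at the origin on the work surface. World frame = base frame: x ahead of the robot, y to its left, z up, the work surface at z = 0. Lengths are in m, angles in rad, forces in N, time in s.
With the tool pointing down it reaches from about 0.425 to 0.95 m from the base axis. Payload 14.7 kg.
Tool frame: the origin (TCP) lies at the centre of the arm's flange, where the gripper is bolted on; the fingertips stand 173 mm ahead of it and the grasp point (between the pads) lies 155 mm ahead of it (bot.pinch_z is the distance from the TCP to the grasp point, in m); z points along the fingers, y is the line along which they close (so a half turn about z gives the same grasp; the last joint's range is limited). The gripper opens to 85 mm and grips with 20 to 120 N. Pads are 22 mm wide; open, the fingers measure 114 mm over their backs; the gripper's body (76 mm by 85 mm) begins 54 mm behind the grasp point. The pads swing forward as they close: fully open they stand 13 mm farther back than shut.
Start: joints at [1.055, 0.48, 1.596, -0, 1.065, -0.047], TCP at [0.294, 0.58, 0.405] pointing down, gripper open.
Joint ranges: [-2.75, 2.75], [-0.82, 2.05], [0.23, 2.67], [-1.56, 4.7], [0.09, 2.69], [-2.92, 2.92]. Speed limits (rad/s): [1.89, 1.89, 2.39, 3.01, 3.01, 3.01].

### API

Orientations are given as [roll, pitch, yaw] about the fixed x, y, z axes, in that order (R = Rz(yaw) Ry(pitch) Rx(roll)).
In Python, from bench import bot gives the robot as it stands.
- The arm moves only by the tool move_arm, never from a script. Its argument "increments" is one flat list of numbers, 7 for each row, row after row: the shift along the tool's x, y, z in mm, then the turn, a rotation vector about the tool's x, y, z in degrees, then the opening, from 0 (shut) to 1 (fully open). In form: [tx, ty, tz, rx, ry, rz, claw, tx, ty, tz, rx, ry, rz, claw, ...]. A call has 1 to 8 rows; each row shifts and turns the commanded pose from where the row before left it, along the tool's axes as they then stand; what a row does not reach is not made up. A row lasts 1/10 s, in which the tool goes at most 50 mm and 8.59 degrees, less where a joint would pass 70% of its speed; a pose out of reach is approached as far as the arm can. A call with a gripper value outside its range is refused whole. The fingers move at their own pace and stop on an object; "grip_force" is the grip in N (left out, the last holds). Time passes only in rows, so rows that do not move let the fingers close. It gives the time, the measured TCP pose, the force, the opening and the grip force at its end, in the units of the state.
- bot.sense(): the state, without advancing time (a new reading comes with each control period).
- bot.grab_frame(name): name is "scene" or "top" or "wrist"; returns a dict with "img" (384x512x3 uint8, red, green, blue), "fx", "fy", "cx", "cy" (pixels), "rvec" (rotation vector, rad) and "tvec" (3), from world to camera coordinates, as OpenCV has them. Camera axes: x right, y down, z forward; pixel columns grow to the right and rows downward; lengths in m; the calibration is good to about 2 mm. The wrist camera is an equidistant fisheye: a pixel r from the principal point sees the ray r / f radians off the axis. A picture is of the moment at which its call begins. There is no depth.
- bot.job_done(): hands the job in; it is judged then, once.
The state is a dict: "time": time; "joint_positions": joint angles; "dq": joint speeds; "tau": joint torques, N m; "position": TCP position; "eef_rot": TCP orientation; "force": force on the tool from outside, world axes, zero at the start; "torque": the same for the moment, N m; "gripper_width": opening from 0.0 (shut) to 1.0 (fully open); "grip_force": force on a finger pad.
Only numpy, scipy, OpenCV 4.12 (cv2) and the standard library are available. Lean on these libraries where they do the work, as an engineer would, in place of code of your own. Each camera call takes 0.05 s, during which the arm holds its last target. There are 200 camera calls.

## Working session

There is one attempt and no reset: what is moved stays moved. The work goes in short steps, Python scripts to look and compute and a tool call to move; the robot and the scene stay as the last step left them, time stands still between calls to the robot, and variables do not carry over. Pictures are saved under pics/ and viewed, at most 10 in all, crops included, and the job is handed in when it is done.

Besides the shell and the picture viewer there is one more tool, called as name(argument=value, ...) on one line, values as JSON. move_arm: Moves the arm, as the interface text tells. Its arguments: {"type":"object","properties":{"increments":{"type":"array"},"grip_force":{"type":"number"}},"required":["increments"]}

```bash
mkdir -p pics; python3 - <<'E'
from bench import bot
import cv2,pickle
fr={}
for n in("scene","top"):
    f=bot.grab_frame(n);fr[n]=f
    cv2.imwrite(f"pics/{n}0.png",cv2.resize(f["img"][:,:,::-1],(800,600),interpolation=cv2.INTER_CUBIC))
    print(n,f["fx"],f["cx"],f["cy"],f["rvec"],f["tvec"])
pickle.dump(fr,open("fr.pkl","wb"))
print(bot.sense(), bot.pinch_z)
E
```

```text
scene 352.7671157436437 263.0689538813931 190.90669788227387 [ 1.16747402  2.54712921 -0.74420943] [ 0.32853113 -0.30735211  1.42178501]
top 426.65318141016013 263.8180040295818 191.9865605557834 [ 2.14952025 -2.14261429  0.1348582 ] [0.00848428 0.53725431 1.10916393]
{'time': 0.1, 'joint_positions': array([ 1.05538232e+00,  4.80777259e-01,  1.59677153e+00, -6.29775333e-06,
        1.06510411e+00, -4.66199938e-02]), 'dq': array([-0.00029817, -0.00141279, -0.00040015, -0.00138822, -0.00061183,
       -0.00032782]), 'tau': array([ 4.09305167e-04, -9.52258801e+01, -4.31037784e+01, -2.18598179e-04,
        5.26037198e-03, -8.17118303e-05]), 'position': array([0.29358988, 0.5797342 , 0.40414585]), 'eef_rot': array([-3.14053330e+00, -4.39105471e-05,  2.67280167e+00]), 'force': array([-0.08832406, -0.05342107,  0.19144143]), 'torque': array([ 0.03850447, -0.03146258, -0.02307146]), 'grip_force': 0.0, 'gripper_width': 0.9989436946443236} 0.1547
```

View pics/scene0.png

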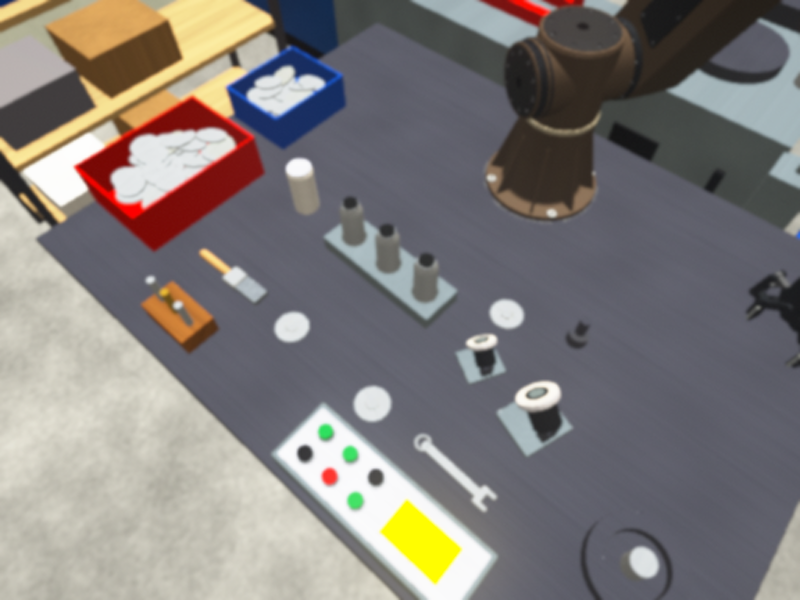

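View pics/top0.png

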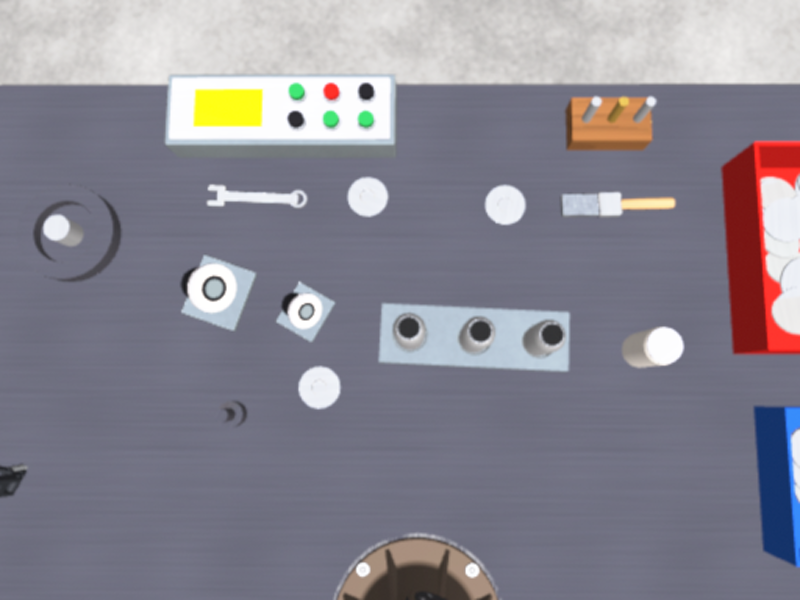

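The scene view shows two camera stands: the larger at (535,405) and the smaller at (482,350), which are (215,290) and (305,311) in the top view. The shells are at (352,220), (388,247) and (426,277). In the top view the larger plate's sides are about 52 x 61 px at 0.59 px/mm, close to 100 x 110 mm, so it fits the description. I'll confirm that in an enlarged crop and measure.

```bash
python3 - <<'E'
import cv2,pickle,numpy as np
fr=pickle.load(open("fr.pkl","rb"))
def crop(n,x0,y0,w,h,s=4): 
    c=fr[n]["img"][y0:y0+h,x0:x0+w,::-1]; return cv2.resize(c,(w*s,h*s),interpolation=cv2.INTER_CUBIC)
# top: cams 100..225 x 150..220 ; pallet 235..370,190..240
a=crop("top",105,152,120,70,5); b=crop("scene",280,205,100,90,5)
b=cv2.copyMakeBorder(b,0,0,0,100,cv2.BORDER_CONSTANT)
cv2.imwrite("pics/cams.png",cv2.resize(np.vstack([a[:, :600],b[:240*0+450]])if 0 else a,None,fx=1.3,fy=1.3))
cv2.imwrite("pics/camscene.png",cv2.resize(crop("scene",285,205,100,90,6),None,fx=1,fy=1))
E
```

```text
(no output)
```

View pics/cams.png

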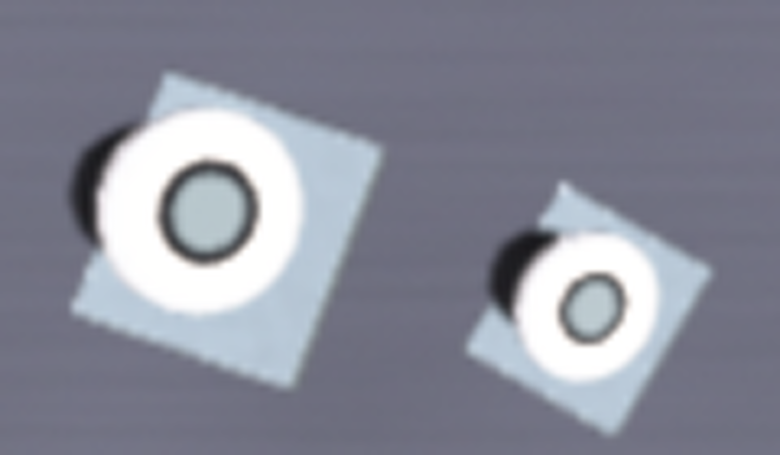

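View pics/camscene.png

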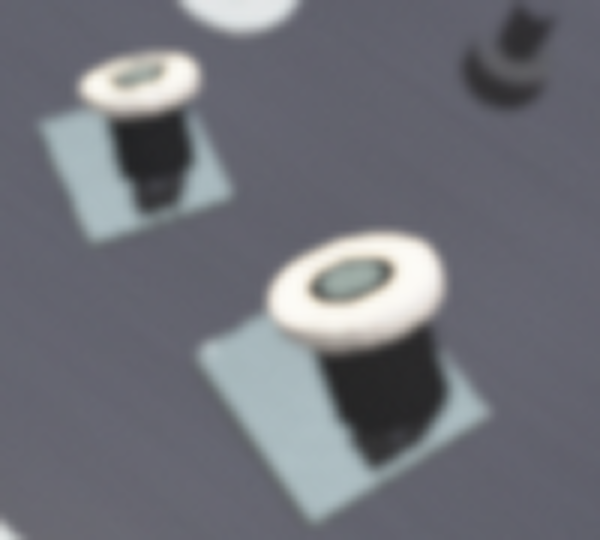

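The crop shows the larger camera's plate corners at (167,72), (383,150), (293,387) and (72,310), with its lens at (208,213). In the scene crop the lens is at (352,281). The barrel's rear lies up-left, so the camera looks towards image-right. Next I'll triangulate.

```bash
cat > h.py <<'E'
import cv2,numpy as np,pickle
fr=pickle.load(open("fr.pkl","rb"))
def ray(f,p):
    R=cv2.Rodrigues(np.array(f["rvec"]))[0];C=-R.T@f["tvec"]
    d=R.T@np.array([(p[0]-f["cx"])/f["fx"],(p[1]-f["cy"])/f["fy"],1]);return C,d/np.linalg.norm(d)
def onz(f,p,z): C,d=ray(f,p);return C+d*(z-C[2])/d[2]
def tri(rs):
    A=sum(np.eye(3)-np.outer(d,d) for C,d in rs);b=sum((np.eye(3)-np.outer(d,d))@C for C,d in rs);X=np.linalg.solve(A,b)
    return X,[np.linalg.norm(np.cross(X-C,d)) for C,d in rs]
f8=lambda u,v:((u+.5)/1.5625-.5,(v+.5)/1.5625-.5)
tc=lambda u,v:(105+(u+.5)/6.5-.5,152+(v+.5)/6.5-.5)
sc=lambda u,v:(285+(u+.5)/6-.5,205+(v+.5)/6-.5)
E
python3 - <<'E'
from h import *
np.set_printoptions(precision=4,suppress=True)
T,S=fr["top"],fr["scene"]
print("plate top"); P=[onz(T,tc(*p),.012) for p in[(167,72),(383,150),(293,387),(72,310)]]
for i in range(4): print(P[i],np.linalg.norm(P[i]-P[i-1]))
print("plate scene",[onz(S,sc(*p),.012) for p in[(198,352),(312,521),(490,411)]])
print("small",[onz(T,tc(*p),.008) for p in[(562,182),(712,270),(613,436),(467,350)]])
print("lens",tri([ray(T,tc(208,213)),ray(S,sc(352,281))]))
print("ring",tri([ray(T,tc(200,212)),ray(S,sc(357,291))]))
for a,b in[((409,327),(427,260)),((480,331),(387,230)),((551,335),(350,203))]:
    print("plug",tri([ray(T,f8(*a)),ray(S,f8(*b))]))
Q=[onz(T,f8(*p),.04) for p in[(382,304),(570,312),(569,371),(379,362)]]
for i in range(4): print(Q[i],np.linalg.norm(Q[i]-Q[i-1]))
print("pallet c",np.mean(Q,0))
print("pallet scene",[onz(S,f8(*p),.04) for p in[(360,212),(457,289),(427,318),(325,237)]])
for n,p in dict(d1=(367,197),d2=(505,204),d3=(320,387),gauge=(233,413),spray=(640,350)).items(): print(n,onz(T,f8(*p),.005))
E
```

```text
plate top
[0.6219 0.382  0.012 ] 0.10853847968911924
[0.5883 0.2882 0.012 ] 0.09965132895314403
[0.487  0.3225 0.012 ] 0.10693487638056062
[0.5194 0.4175 0.012 ] 0.10035222861899223
plate scene [array([0.588 , 0.2888, 0.012 ]), array([0.6217, 0.3809, 0.012 ]), array([0.5181, 0.4169, 0.012 ])]
small [array([0.5753, 0.2122, 0.008 ]), array([0.5377, 0.1475, 0.008 ]), array([0.4671, 0.1878, 0.008 ]), array([0.5033, 0.2505, 0.008 ])]
lens (array([0.5475, 0.334 , 0.0997]), [np.float64(0.00014489497415399313), np.float64(0.00014489497415390176)])
ring (array([0.5485, 0.3383, 0.0961]), [np.float64(0.0001523469098631792), np.float64(0.00015234690986316098)])
plug (array([0.4791, 0.0155, 0.1518]), [np.float64(0.0015837039523457718), np.float64(0.001583703952345791)])
plug (array([ 0.4738, -0.0942,  0.1526]), [np.float64(0.0005162429868250019), np.float64(0.000516242986825011)])
plug (array([ 0.4686, -0.2037,  0.1506]), [np.float64(0.0002829010976503125), np.float64(0.00028290109765044123)])
[0.5302 0.0624 0.04  ] 0.09913437454238551
[ 0.5172 -0.2585  0.04  ] 0.3211817183620917
[ 0.4171 -0.254   0.04  ] 0.10021972455610935
[0.4311 0.0665 0.04  ] 0.3208172247350551
pallet c [ 0.4739 -0.0959  0.04  ]
pallet scene [array([ 0.4068, -0.2443,  0.04  ]), array([0.4292, 0.0646, 0.04  ]), array([0.5274, 0.0622, 0.04  ]), array([ 0.5144, -0.2525,  0.04  ])]
d1 [0.7296 0.0935 0.005 ]
d2 [ 0.7168 -0.1552  0.005 ]
d3 [0.389  0.1707 0.005 ]
gauge [0.3438 0.3206 0.005 ]
spray [ 0.4551 -0.3863  0.005 ]
```

Measurements agree with the given sizes: the plate is 100 x 108 mm, the lens is at z = 0.0997, the plug tops are at about 0.152 (0.153 expected), and the pallet is 321 x 100 mm. The target camera is the large one. I'll write a small planner that prints the increments.

```bash
cat >> h.py <<'E'
from scipy.spatial.transform import Rotation as Ro, Slerp
YAW=np.deg2rad(87.6)
DOWN=Ro.from_euler('xyz',[np.pi,0,YAW])
sxy=np.array([-.327,-.945]);s=np.array([*(sxy*.7071),.7071]);L=np.array([.5475,.334,.0997])
tilt=lambda a:Ro.from_rotvec(a*np.array([.945,-.327,0]))*DOWN
def plan(tp,tR,n,st=None,claw=1):
    if st is None:
        from bench import bot
        q=bot.sense();st=(np.array(q["position"]),Ro.from_euler('xyz',q["eef_rot"]))
    p,R=st;sl=Slerp([0,1],Ro.concatenate([R,tR]))
    out=[]
    for i in range(1,n+1):
        a=sl((i-1)/n);t=a.inv().apply((tp-p)/n)*1000;r=np.degrees((a.inv()*sl(i/n)).as_rotvec())
        out.append([*np.round(t,1),*np.round(r,2),claw])
    for o in out: print(",".join(f"{v:g}" for v in o))
E
python3 -c "
from h import *
plan(np.array([.4791,.0155,.405]),DOWN,16)"
```

```text
-26.3,-26.2,-0,-0,0,4.1,1
-28.1,-24.3,-0,-0,0,4.1,1
-29.7,-22.2,-0,-0,0,4.1,1
-31.3,-20,-0,-0,0,4.1,1
-32.6,-17.7,-0,-0,0,4.1,1
-33.8,-15.4,-0,-0,0,4.1,1
-34.8,-12.9,-0,-0,0,4.1,1
-35.6,-10.4,-0,-0,0,4.1,1
-36.3,-7.8,-0,-0,0,4.1,1
-36.8,-5.2,-0,-0,0,4.1,1
-37,-2.6,-0,-0,0,4.1,1
-37.1,0.1,-0,-0,0,4.1,1
-37,2.7,-0.1,-0,0,4.1,1
-36.7,5.4,-0.1,-0,0,4.1,1
-36.3,8,-0.1,-0,0,4.1,1
-35.6,10.5,-0.1,-0,0,4.1,1
```

move_arm(increments=[-26.3, -26.2, 0, 0, 0, 4.1, 1, -28.1, -24.3, 0, 0, 0, 4.1, 1, -29.7, -22.2, 0, 0, 0, 4.1, 1, -31.3, -20, 0, 0, 0, 4.1, 1, -32.6, -17.7, 0, 0, 0, 4.1, 1, -33.8, -15.4, 0, 0, 0, 4.1, 1, -34.8, -12.9, 0, 0, 0, 4.1, 1, -35.6, -10.4, 0, 0, 0, 4.1, 1])

```text
time: 0.9
position: [0.3865, 0.2963, 0.4046]
eef_rot: [-3.141, 0.0, 2.098]
force: [1.5, 0.3, -0.1]
gripper_width: 1.002
grip_force: 0.0
```

move_arm(increments=[-36.3, -7.8, 0, 0, 0, 4.1, 1, -36.8, -5.2, 0, 0, 0, 4.1, 1, -37, -2.6, 0, 0, 0, 4.1, 1, -37.1, 0, 0, 0, 0, 4.1, 1, -37, 2.7, 0, 0, 0, 4.1, 1, -36.7, 5.4, 0, 0, 0, 4.1, 1, -36.3, 8, 0, 0, 0, 4.1, 1, -35.6, 10.5, 0, 0, 0, 4.1, 1])

```text
time: 1.7
position: [0.479, 0.0141, 0.4046]
eef_rot: [-3.141, -0.0, 1.525]
force: [-0.1, 0.4, -1.3]
gripper_width: 0.998
grip_force: 0.0
```

move_arm(increments=[0, 0, 0, 0, 0, 0, 1, 0, 0, 0, 0, 0, 0, 1])

```text
time: 1.9
position: [0.4788, 0.0149, 0.4044]
eef_rot: [-3.141, -0.0, 1.526]
force: [-1.0, 0.3, -0.2]
gripper_width: 1.002
grip_force: 0.0
```

```bash
python3 - <<'E'
from h import *
from bench import bot
plan(np.array([.4791,.0155,.405]),DOWN,1)
fr=bot.grab_frame("wrist");fr["sense"]=bot.sense();pickle.dump(fr,open("w0.pkl","wb"))
cv2.imwrite("pics/w0.png",cv2.resize(fr["img"][:,:,::-1],(800,600),interpolation=cv2.INTER_CUBIC))
print({k:fr[k] for k in("fx","cx","cy","rvec","tvec")},fr["sense"])
E
```

```text
0.6,0.2,-0.6,-0.04,-0.01,-0.15,1
{'fx': 297.3186396354542, 'cx': 255.5035798394808, 'cy': 188.7594494877275, 'rvec': array([-2.83785001,  0.06382782,  0.01032533]), 'tvec': array([-0.4765128 , -0.00431978,  0.39023077])} {'time': 1.95, 'joint_positions': array([-3.06949110e-02,  2.41858351e-01,  1.97671417e+00,  2.95908036e-04,
        9.23759028e-01,  1.22188808e-02]), 'dq': array([ 0.02257938, -0.004429  ,  0.00359536,  0.00061563, -0.00236926,
        0.00052486]), 'tau': array([-2.08024956e+00, -6.51732731e+01, -3.91650867e+01, -1.25208898e-01,
       -6.78337435e-02, -4.55226575e-03]), 'position': array([0.47862038, 0.01566529, 0.40446053]), 'eef_rot': array([-3.14085091e+00, -2.26919120e-04,  1.52770398e+00]), 'force': array([ 0.34863446, -0.2435754 , -1.00118786]), 'torque': array([ 0.00835278,  0.03956443, -0.0277912 ]), 'grip_force': 0.0, 'gripper_width': 1.0014995696131652}
```

View pics/w0.png

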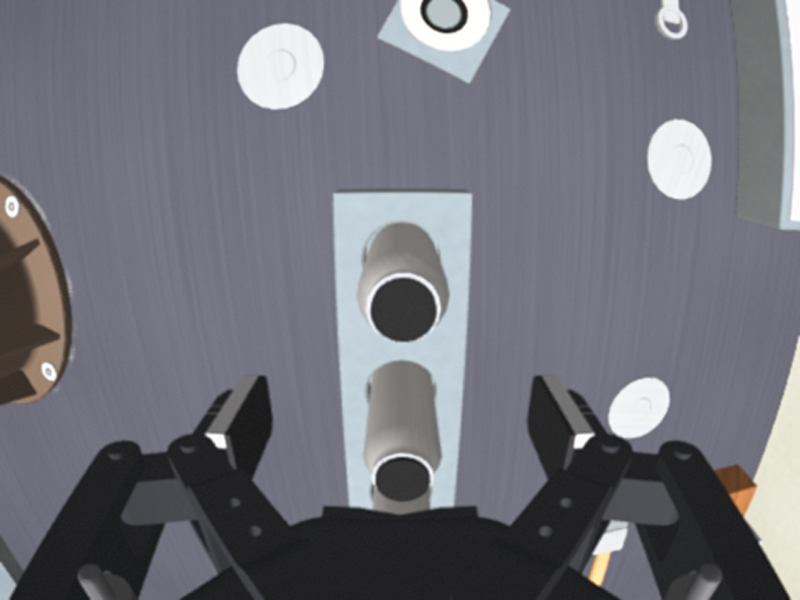

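The wrist view shows the pallet between the fingers. The near shell's plug is at (404,308) and the middle one's at (402,478), and the fingers sit symmetrically about x≈400. I'll check the plug positions with the fisheye model.

```bash
cat >> h.py <<'E'
def wray(f,p):
    R=cv2.Rodrigues(np.array(f["rvec"]))[0];C=-R.T@f["tvec"]
    a=np.array([(p[0]-f["cx"]),(p[1]-f["cy"])]);r=np.hypot(*a);th=r/f["fx"]
    return C,R.T@np.array([*(a/r*np.sin(th)),np.cos(th)])
E
python3 - <<'E'
from h import *
w=pickle.load(open("w0.pkl","rb"))
for p in((404,308),(402,478)):
    C,d=wray(w,f8(*p));print((C+d*(.153-C[2])/d[2]).round(4))
for a,b,c in[((409,327),(427,260),(404,308)),((480,331),(387,230),(402,478))]:
    print("tri3",tri([ray(fr["top"],f8(*a)),ray(fr["scene"],f8(*b)),wray(w,f8(*c))]))
plan(np.array([.4791,.0148,.264]),DOWN,4)
E
```

```text
[0.48   0.0151 0.153 ]
[ 0.4743 -0.0936  0.153 ]
tri3 (array([0.47947686, 0.01537204, 0.15245118]), [np.float64(0.0012891291008341325), np.float64(0.0019216370059414957), np.float64(0.000696419846684175)])
tri3 (array([ 0.47398323, -0.09415091,  0.15252186]), [np.float64(0.0005073934958749733), np.float64(0.0005955925542044079), np.float64(0.00037459644041408995)])
-0.2,0.2,35.1,-0.01,-0,-0.02,1
-0.2,0.1,35.1,-0.01,-0,-0.02,1
-0.2,0.1,35.1,-0.01,-0,-0.02,1
-0.2,0.1,35.1,-0.01,-0,-0.02,1
```

move_arm(increments=[-0.5, 0.5, 35, 0, 0, 0, 1, 0, 0, 35, 0, 0, 0, 1, 0, 0, 35, 0, 0, 0, 1, 0, 0, 25, 0, 0, 0, 1, 0, 0, 10, 0, 0, 0, 1, 0, 0, 0, 0, 0, 0, 0, 0, 0, 0, 0, 0, 0, 0, 0, 0, 0, 0, 0, 0, 0], grip_force=40)

```text
time: 2.75
position: [0.4799, 0.0153, 0.2661]
eef_rot: [3.139, -0.0, 1.528]
force: [-1.3, 0.4, 2.4]
gripper_width: 0.596
grip_force: 41.3
```

move_arm(increments=[0, 0, 0, 0, 0, 0, 0, 0, 0, 0, 0, 0, 0, 0, 0, 0, 0, 0, 0, 0, 0])

```text
time: 3.05
position: [0.4798, 0.0152, 0.2661]
eef_rot: [3.139, -0.0, 1.528]
force: [-1.8, 1.6, 10.1]
gripper_width: 0.599
grip_force: 42.0
```

move_arm(increments=[0, 0, -4, 0, 0, 0, 0, 0, 0, -4, 0, 0, 0, 0, 0, 0, 0, 0, 0, 0, 0, 0, 0, 0, 0, 0, 0, 0, 0, 0, 0, 0, 0, 0, 0, 0, 0, 0, 0, 0, 0, 0])

```text
time: 3.65
position: [0.4793, 0.0151, 0.2726]
eef_rot: [-3.141, 0.0, 1.528]
force: [0.6, 0.1, -4.7]
gripper_width: 0.596
grip_force: 43.0
```

move_arm(increments=[0, 0, 0, 0, 0, 0, 0])

```text
time: 3.75
position: [0.4793, 0.0151, 0.2725]
eef_rot: [-3.141, 0.0, 1.528]
force: [-0.8, 1.1, -5.0]
gripper_width: 0.596
grip_force: 43.0
```

move_arm(increments=[0, 0, 0, 0, 0, 0, 0])

```text
time: 3.85
position: [0.4793, 0.0151, 0.2726]
eef_rot: [-3.141, 0.0, 1.528]
force: [0.3, -0.1, -4.7]
gripper_width: 0.593
grip_force: 43.0
```

move_arm(increments=[0, 0, -3, 0, 0, 0, 0, 0, 0, -3, 0, 0, 0, 0, 0, 0, 0, 0, 0, 0, 0, 0, 0, 0, 0, 0, 0, 0, 0, 0, 0, 0, 0, 0, 0], grip_force=80)

```text
time: 4.35
position: [0.4793, 0.0151, 0.2787]
eef_rot: [3.142, 0.0, 1.528]
force: [0.5, -0.4, -3.9]
gripper_width: 0.585
grip_force: 83.6
```

move_arm(increments=[0, 0, 0, 0, 0, 0, 0])

```text
time: 4.45
position: [0.4793, 0.0151, 0.2786]
eef_rot: [-3.141, 0.0, 1.528]
force: [0.2, -0.2, -5.8]
gripper_width: 0.588
grip_force: 83.6
```

```bash
python3 - <<'E'
from bench import bot
import numpy as np,cv2
F=[]
for i in range(8):
    f=bot.grab_frame("wrist");q=bot.sense();F.append(q["force"])
print(np.mean(F,0),np.std(F,0),q["torque"],q["position"],q["time"],q["tau"])
cv2.imwrite("pics/w1.png",cv2.resize(f["img"][:,:,::-1],(800,600)))
E
```

```text
[-0.03012285 -0.03845168 -5.08479907] [0.27720616 0.26797858 0.31729765] [ 0.03702635 -0.02809606 -0.00849806] [0.47933734 0.01507906 0.27867261] 4.85 [-1.63331129e-03 -7.58497238e+01 -2.75237256e+01 -4.69769962e-03
  1.32984493e-03 -4.34278695e-05]
```

The reading averages −5.1 N over 8 samples, about 0.52 kg, with no side load. A bare shell would give at most 1.8 N, so this is the heavy one. I'll draw it out with a firmer grip.

move_arm(increments=[0, 0, -10, 0, 0, 0, 0, 0, 0, -20, 0, 0, 0, 0, 0, 0, -30, 0, 0, 0, 0, 0, 0, -35, 0, 0, 0, 0, 0, 0, -35, 0, 0, 0, 0, 0, 0, -30, 0, 0, 0, 0, 0, 0, -20, 0, 0, 0, 0, 0, 0, 0, 0, 0, 0, 0], grip_force=110)

```text
time: 5.65
position: [0.4797, 0.0151, 0.4618]
eef_rot: [3.136, -0.0, 1.528]
force: [0.5, 0.1, -5.0]
gripper_width: 0.583
grip_force: 115.4
```

```bash
python3 -c "
from h import *
print(L+s*.351)
plan(L+s*.351,tilt(np.pi/4),16,claw=0)"
```

```text
[0.46634118 0.09945847 0.3478921 ]
5.2,-1.1,7.1,-0.79,2.69,0,0
4.9,-1.2,7.3,-0.79,2.69,0,0
4.5,-1.3,7.5,-0.79,2.69,0,0
4.2,-1.4,7.7,-0.79,2.69,0,0
3.8,-1.5,7.9,-0.79,2.69,0,0
3.4,-1.6,8,-0.79,2.69,0,0
3.1,-1.7,8.2,-0.79,2.69,0,0
2.7,-1.9,8.3,-0.79,2.69,0,0
2.3,-2,8.4,-0.79,2.69,0,0
1.9,-2.1,8.4,-0.79,2.69,0,0
1.5,-2.2,8.5,-0.79,2.69,0,0
1.1,-2.3,8.5,-0.79,2.69,0,0
0.7,-2.4,8.5,-0.79,2.69,0,0
0.3,-2.5,8.5,-0.79,2.69,0,0
-0.1,-2.7,8.5,-0.79,2.69,0,0
-0.5,-2.8,8.4,-0.79,2.69,0,0
```

move_arm(increments=[5.2, -1.1, 7.1, -0.79, 2.69, 0, 0, 4.9, -1.2, 7.3, -0.79, 2.69, 0, 0, 4.5, -1.3, 7.5, -0.79, 2.69, 0, 0, 4.2, -1.4, 7.7, -0.79, 2.69, 0, 0, 3.8, -1.5, 7.9, -0.79, 2.69, 0, 0, 3.4, -1.6, 8, -0.79, 2.69, 0, 0, 3.1, -1.7, 8.2, -0.79, 2.69, 0, 0, 2.7, -1.9, 8.3, -0.79, 2.69, 0, 0])

```text
time: 6.45
position: [0.4717, 0.0573, 0.4006]
eef_rot: [3.027, -0.376, 1.549]
force: [0.1, 0.5, -4.4]
gripper_width: 0.581
grip_force: 115.2
```

```bash
python3 -c "
from h import *
from bench import bot
print(bot.sense()['joint_positions'])
plan(L+s*.351,tilt(np.pi/4),8,claw=0)"
```

```text
[-0.10017848  0.22273746  2.06212039  0.52568963  0.83683884 -0.40933683]
2.5,-1.7,7.9,-0.82,2.69,-0.02,0
2.1,-1.8,8,-0.82,2.69,-0.02,0
1.7,-1.9,8.1,-0.82,2.69,-0.02,0
1.3,-2.1,8.1,-0.82,2.69,-0.02,0
1,-2.2,8.1,-0.82,2.69,-0.02,0
0.6,-2.3,8.1,-0.82,2.69,-0.02,0
0.2,-2.4,8.1,-0.82,2.69,-0.02,0
-0.2,-2.5,8.1,-0.82,2.69,-0.02,0
```

move_arm(increments=[2.5, -1.7, 7.9, -0.82, 2.69, 0, 0, 2.1, -1.8, 8, -0.82, 2.69, 0, 0, 1.7, -1.9, 8.1, -0.82, 2.69, 0, 0, 1.3, -2.1, 8.1, -0.82, 2.69, 0, 0, 1, -2.2, 8.1, -0.82, 2.69, 0, 0, 0.6, -2.3, 8.1, -0.82, 2.69, 0, 0, 0.2, -2.4, 8.1, -0.82, 2.69, 0, 0, -0.2, -2.5, 8.1, -0.82, 2.69, 0, 0])

```text
time: 7.25
position: [0.4664, 0.0993, 0.3479]
eef_rot: [2.865, -0.744, 1.634]
force: [-0.7, 0.7, -4.9]
gripper_width: 0.586
grip_force: 115.4
```

move_arm(increments=[0, 0, 0, 0, 0, 0, 0, 0, 0, 0, 0, 0, 0, 0, 0, 0, 0, 0, 0, 0, 0])

```text
time: 7.55
position: [0.467, 0.0991, 0.3492]
eef_rot: [2.864, -0.742, 1.635]
force: [-0.9, -0.0, -4.3]
gripper_width: 0.584
grip_force: 115.4
```

```bash
python3 - <<'E'
from h import *
from bench import bot
plan(L+s*.351,tilt(np.pi/4),1,claw=0)
q=bot.sense();print(q["joint_positions"],q["force"],q["dq"])
I=[]
for n,(x,y,w,h) in dict(scene=(220,110,170,150),top=(110,120,260,130)).items():
    f=bot.grab_frame(n);pickle.dump(f,open(n+"1.pkl","wb"))
    c=f["img"][y:y+h,x:x+w,::-1];k=4 if n=="scene" else 3
    cv2.imwrite(f"pics/{n}1.png",cv2.resize(c,None,fx=k,fy=k,interpolation=cv2.INTER_CUBIC))
E
```

```text
-0.6,-1,1,-0,0.18,-0.09,0
[-0.14985684  0.34746644  2.21002057  1.18281572  0.846036   -1.05158834] [-0.90802606 -0.0297324  -4.30095136] [-0.00078211 -0.00799151 -0.00248433  0.00914242  0.00491033 -0.00950523]
```

View pics/scene1.png

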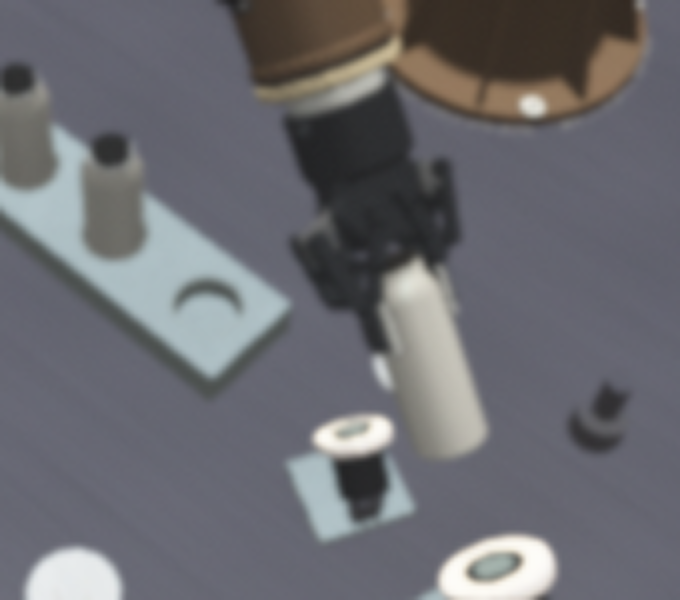

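View pics/top1.png

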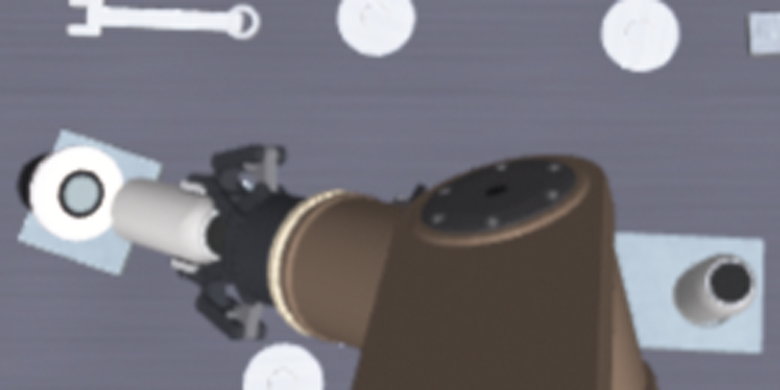

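The scene crop shows the shell in the gripper at 45°, with its base rim from (412,455) to (487,432), clear of the small camera. In the top crop the base edge runs from about (128,180) to (114,225). Both bare shells remain in place. I'll compare this with the predicted outline.

```bash
python3 - <<'E'
from h import *
from bench import bot
q=bot.sense();P=np.array(q["position"]);R=Ro.from_euler('xyz',q["eef_rot"]);z=-R.as_matrix()[:,2]
print("axis",z,"angle",np.degrees(np.arccos(z@s)))
B=P-z*.251;print("base",B,"dist",(B-L)@s,"off",np.linalg.norm((B-L)-((B-L)@s)*s))
a=np.cross(z,[0,0,1]);a/=np.linalg.norm(a);b=np.cross(z,a)
t=np.linspace(0,2*np.pi,60)
for n,(x,y,k) in dict(scene=(220,110,4),top=(110,120,3)).items():
    f=pickle.load(open(n+"1.pkl","rb"));K=np.array([[f["fx"],0,f["cx"]],[0,f["fy"],f["cy"]],[0,0,1]])
    im=cv2.imread(f"pics/{n}1.png")
    for h in(0,.05,.1):
        C=B+z*h+.026*(np.cos(t)[:,None]*a+np.sin(t)[:,None]*b)
        p=cv2.projectPoints(C,np.array(f["rvec"]),np.array(f["tvec"]),K,None)[0][:,0]
        p=((p-[x,y]+.5)*k-.5).round().astype(int);cv2.polylines(im,[p],True,[(0,0,255),(0,255,0),(255,0,0)][int(h*20)],1)
    cv2.imwrite(f"pics/{n}o.png",im)
u=cv2.imread("pics/sceneo.png")[200:500,300:600];v=cv2.resize(cv2.imread("pics/topo.png")[120:300,20:260],(400,300))
cv2.imwrite("pics/ov.png",np.hstack([u,v]))
E
```

```text
axis [-0.23184651 -0.66636678  0.70866248] angle 0.3986366887293808
base [0.52529736 0.26647287 0.17159654] dist 0.10109404935738406 off 0.0012433420983522247
```

View pics/ov.png

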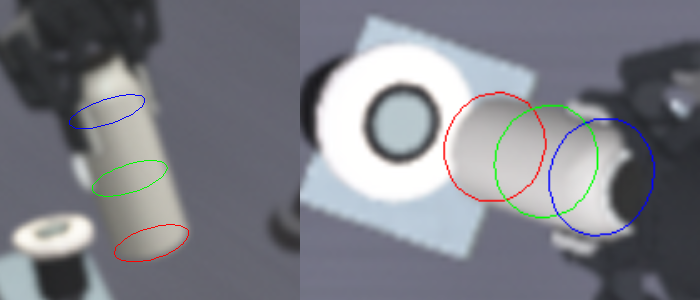

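The base outline matches in both views. The base is 101 mm from the lens, 1 mm off the line of sight, and the shell's axis is within a few degrees of it. The shell is still and clear of everything, so I'm handing in.

```bash
python3 -c "
from bench import bot
q=bot.sense();print(q['time'],abs(q['dq']).max(),q['grip_force'],q['gripper_width']);print(bot.job_done())"
```

```text
7.65 0.007186625483696134 115.36191050894558 0.583708792318789
the job is handed in; nothing more can be done
None
```

The job is handed in: the heavy shell (about 0.52 kg, the only one I weighed) is held still at 45°, its base about 101 mm from the large camera's lens and about 1 mm off the line of sight by my measurement. The bare shells were never touched; no verdict came back.

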